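# Locate a flanged bearing on three points and clamp it

### The job

Load the flanged bearing (the iron casting with the round upright hub) into the fixture: lay it gently on the plate, slide it up to the two dowel pins and the end stop, and press it into that corner with about a kilo of hand pressure each way, lying flat, until it bears on both dowels and the stop at once. Then swing the toggle clamp down so that its rubber pad holds the bearing there, and let go. Never ram the bearing into the dowels or the stop, and leave everything else on the bench where it is.

Things in the scene. Friction and masses are not known exactly. Their poses are not given: they have to be found in the camera images.
- bearing: Dark iron casting, 0.8 to 0.97 kg. Rectangular flange 70 mm wide (x), 120 mm long (y), 14 mm thick, with bolt holes; in its middle an upright round hub 44 mm in diameter, top 60 mm up, with a white bore 29 mm wide. Origin: centre of the underside, z up. The same turned half round. A long side (x = +-35) goes to the dowels, an end (y = +-60) to the stop. Pushed high and hard it tips.
- hub (a point): Middle of the bearing's hub: on its axis, 38 mm above the underside (22 mm below the hub's top, 24 mm above the flange's top); the place to grasp the bearing. Axes as the bearing's. Held tight and slightly askew it bears on one dowel alone: let it turn until both dowels share the push.
- fixture: Fixed to the bench: grey steel plate 160 mm (x) by 280 mm (y), top 35 mm above the bench. Origin: under the plate's middle at bench level, z up. The bearing ends up with its length along the fixture's y and its centre at fixture x = +8 mm, so that its side at x = +43 mm touches both dowels. Lightly oiled, friction 0.2 to 0.3: pressing down adds drag that the dowels and the stop do not feel.
- dowel_a: Steel dowel pin 12 mm in diameter that stands 29 mm above the plate, at (49, 65) mm in the fixture's frame. Origin: its axis at the plate's top face. Rigid.
- dowel_b: The other dowel pin, same size, at (49, -15) mm in the fixture's frame. Origin: its axis at the plate's top face. Rigid.
- stop: End stop on the plate's +y end: steel block 52 mm wide, 22 mm high, with a bright round button 12 mm in diameter that points to -y, 8 mm above the plate, at fixture x = +8 mm. Set anew for each job: its face at fixture y = 80 to 90 mm. Origin: the button's face at the level of the plate's top; axes as the fixture's. The located bearing's centre is 60 mm from it towards -y. Rigid.
- clamp (a joint): Toggle clamp at the fixture's -y end, rad: about 0 when its pad presses on the bearing's flange (handle upright, arm level), 1.2 to 1.4 at the start (arm up, handle leaning out to -y); stops at -0.08 and 1.5. Handle and arm turn as one piece about the hinge. Stiff, stays where left: 0.1 to 0.3 N m closes it (up to 4 N at the grip); it keeps pressing on the bearing when let go.
- clamp_hinge (a point): The clamp's hinge axis: at (8, -106) mm in the fixture's frame, 34 mm above the plate's top. The clamp's arm reaches 96 mm from here towards +y when closed.
- clamp_grip (a point): Middle of the clamp's red flat-sided handle grip, which is 16 mm thick (along its x), 22 mm wide and 66 mm long; 83 mm from the hinge axis, straight above it when closed. The point's z runs along the handle, away from the hinge; its x is the hinge axis.
- clamp_pad (a point): Centre of the lower face of the clamp's black rubber pad (14 mm in diameter), 85 mm out along the arm from the hinge. It comes down on the bearing's flange, between the bolt holes of its nearer end.
- plain_half: Bystander: a loose iron half bearing (an open arch), 134 by 76 mm, 42 mm high, 1.4 kg. Origin: centre of the underside; length along its y.
- wrench: Bystander: loose spanner 190 mm long, lying; origin in its middle, length along its x.
- screwdriver: Bystander: loose screwdriver with a wooden handle, 210 mm long, lying; origin in its middle, length along its x.
- flux_tin: Bystander: loose green tin, 72 mm in diameter, 75 mm high; origin at the centre of its underside.
- mandrel: Bystander: loose upright steel cylinder, 48 mm in diameter, 85 mm high; origin at the centre of its underside.
- bolt_tray: Bystander: loose blue tray of bolts, 110 by 150 by 40 mm; origin at the centre of its underside.
- brush: Bystander: loose brush 200 mm long, lying; origin in its middle, length along its x.
Things that resemble listed ones, but are neither listed nor needed, are in the scene too. What is shaped like the bearing but blue or orange is not meant.

How it is judged:
By the outcome, as a careful person would: the job done as asked, in the order asked, and still so for the second after the job is handed in, with the robot touching nothing.
It also fails if it takes over 72 s, if anything falls off the work surface, if the arm or the gripper's body presses on something with over 40 N, if the wrist force passes 120 N, or if a joint passes its speed limit or range.

### The arm

A 6-joint arm with a two-finger parallel gripper is mounted at the origin on the work surface. World frame = base frame: x ahead of the robot, y to its left, z up, the work surface at z = 0. Lengths are in m, angles in rad, forces in N, time in s.
With the tool pointing down it reaches from about 0.35 to 0.975 m from the base axis. Payload 7.1 kg.
Tool frame: the origin (TCP) lies between the finger pads; the fingertips stand 8 mm ahead of it and the grasp point (between the pads) lies 11 mm behind it (r.tips_ahead is the distance from the TCP to the fingertips, in m); z points along the fingers, y is the line along which they close (so a half turn about z gives the same grasp; the last joint's range is limited). The gripper opens to 88 mm and grips with 3 to 60 N. Pads are 20 mm wide; open, the fingers measure 115 mm over their backs; the gripper's body (75 mm by 178 mm) begins 61 mm behind the grasp point.
Start: joints at [1.192, 0.423, 1.63, -0, 1.089, -0.019], TCP at [0.22, 0.585, 0.231] pointing down, gripper open.
Joint ranges: [-3, 3], [-0.9, 2.11], [0.09, 2.58], [-1.31, 4.45], [0.11, 2.69], [-2.54, 2.54]. Speed limits (rad/s): [2.39, 2.39, 3.01, 3.14, 3.14, 3.14].

### API

Orientations are given as a unit quaternion [x, y, z, w].
In Python, from plant import readout, optics, job_done, r gives the robot as it stands.
- The arm moves only by the shell command python3 -m jog 'ROWS' [OPENING] [FORCE]. ROWS is JSON, a list of rows, each a list of 2 entries, a list of its own where there are three numbers: the shift along the tool's x, y, z normalised to -1 to 1, where 1 is 0.1 m, then the turn about the tool's z normalised to -1 to 1, where 1 is pi rad. A call has 1 to 10 rows; each row is the pose to reach, as a shift and turn from the pose commanded when the call began, along the tool's axes at that moment, turning the shorter way round; what a row does not reach only later rows make up. A row lasts 1/12 s, in which the tool goes at most 41.7 mm and 7.16 degrees, less where a joint would pass 70% of its speed; a pose out of reach is approached as far as the arm can. A call with a number of a shift or a turn outside -1 to 1 is refused whole. A call with a gripper value outside its range is refused whole. OPENING is the opening, from 0 (shut) to 1 (fully open), set as the call begins (- or left out, the last holds). The fingers move at their own pace and stop on an object; FORCE is the grip in N (left out, the last holds). Time passes only in rows, so rows that repeat a pose let the fingers close. It gives the time, the measured TCP pose, the force, the opening and the grip force at its end, in the units of the state.
- readout.state(): the state, without advancing time (a new reading comes with each control period).
- optics.capture(name): name is "scene" or "side" or "wrist"; returns the picture (420x560x3 uint8, red, green, blue); there is no depth.
- optics.calibration(name): a dict with "intrinsics" (3x3 intrinsics, pixels), "R" (3x3) and "t" (3): a world point X has camera coordinates R X + t. Camera axes: x right, y down, z forward; pixel columns grow to the right and rows downward; lengths in m; the calibration is good to about 2 mm. The wrist camera is an equidistant fisheye: a pixel r from the principal point sees the ray r / f radians off the axis. A picture is of the moment at which its call begins: read the wrist's pose just before it. calibration takes no time and is no camera call; for the wrist camera it gives the pose at the moment of the call.
- job_done(): hands the job in; it is judged then, once.
The state is a dict: "clock": time; "joint_positions": joint angles; "qvel": joint speeds; "joint_efforts": joint torques, N m; "tool_pos": TCP position; "eef_rot": TCP orientation; "ft_force": force on the tool from outside, world axes, zero at the start; "wrist_torque": the same for the moment, N m; "opening": opening from 0.0 (shut) to 1.0 (fully open); "finger_force": force on a finger pad.
Only numpy, scipy, OpenCV 4.12 (cv2) and the standard library are available. Lean on these libraries where they do the work, as an engineer would, in place of code of your own. Each camera call takes 0.05 s, during which the arm holds its last target. There are 200 camera calls.

## Working session

There is one attempt and no reset: what is moved stays moved. The work goes in short steps, Python scripts to look and compute and a shell command to move; the robot and the scene stay as the last step left them, time stands still between calls to the robot, and variables do not carry over. Pictures are saved under pics/ and viewed, at most 10 in all, crops included, and the job is handed in when it is done.

```bash
ls; mkdir -p pics; python3 - <<'E'
from plant import readout, optics, r
import cv2,numpy as np
print(readout.state())
ims=[]
for n in("scene","side","wrist"):
    im=optics.capture(n); cv2.imwrite(f"pics/{n}0.png",im[:,:,::-1])
    c=optics.calibration(n); print(n,np.round(c["intrinsics"],1).tolist(),np.round(c["R"],3).tolist(),np.round(c["t"],3).tolist())
E
```

```text
pics
{'clock': 0.0, 'joint_positions': array([ 1.19200241e+00,  4.23824257e-01,  1.63068770e+00,  7.70389761e-06,
        1.08858185e+00, -1.90054240e-02]), 'qvel': array([-0.00089219, -0.00034224,  0.00212337,  0.00017188,  0.00144229,
        0.00086035]), 'joint_efforts': array([-1.89569248e-03, -5.44590175e+01, -2.73678982e+01,  6.42907410e-02,
        2.23574118e-02, -7.05519483e-05]), 'tool_pos': array([0.21982547, 0.58448973, 0.22991294]), 'eef_rot': array([ 1.78927237e-01,  9.83862023e-01, -7.35103080e-04, -1.51650846e-04]), 'ft_force': array([-0.18235413, -0.06410141,  0.46757574]), 'wrist_torque': array([0.01786084, 0.0045672 , 0.01145138]), 'finger_force': 0.0, 'opening': 1.000037654102438}
scene [[504.9, 0.0, 285.5], [0.0, 504.9, 207.1], [0.0, 0.0, 1.0]] [[-0.076, 0.997, 0.002], [0.744, 0.058, -0.666], [-0.664, -0.049, -0.746]] [-0.051, -0.329, 1.999]
side [[429.1, 0.0, 277.0], [0.0, 429.1, 209.0], [0.0, 0.0, 1.0]] [[0.925, -0.381, -0.002], [-0.27, -0.65, -0.71], [0.269, 0.657, -0.704]] [-0.447, 0.28, 1.202]
wrist [[325.2, 0.0, 285.5], [0.0, 325.2, 215.9], [0.0, 0.0, 1.0]] [[0.352, 0.936, -0.001], [0.907, -0.341, 0.247], [0.231, -0.087, -0.969]] [-0.626, -0.03, 0.389]
```

View pics/scene0.png

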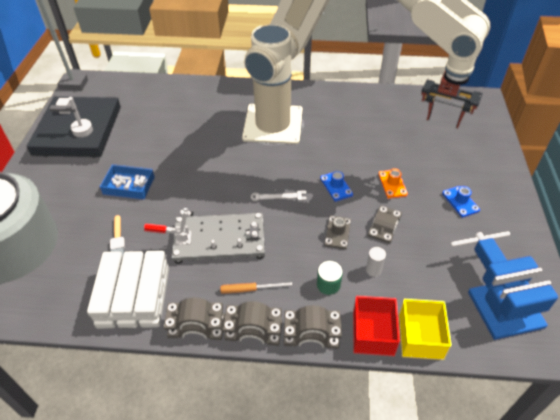

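View pics/side0.png

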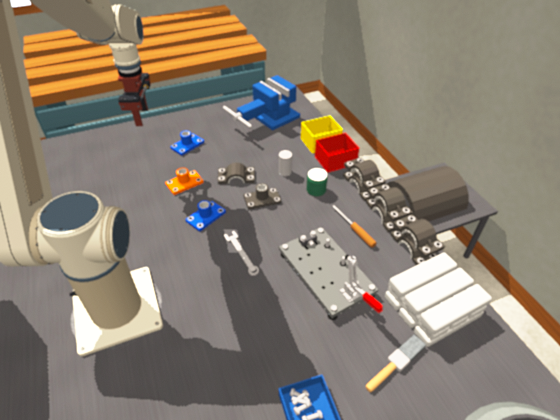

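The bearing candidates in the scene view are the dark castings at (337,232) and (384,222), the blue ones at (336,185) and (461,200), and the orange one at (393,182). (337,232), which is (262,196) in side, is iron with a round upright hub. (384,222) is the open arch, so it is the plain half. The next crop is to confirm this.

```bash
python3 - <<'E'
import cv2,numpy as np
a=cv2.imread("pics/scene0.png")[195:270,140:410]; b=cv2.imread("pics/side0.png")[160:325,190:390]
a=cv2.resize(a,(795,221),interpolation=cv2.INTER_CUBIC); b=cv2.resize(b,None,fx=2.27,fy=2.27,interpolation=cv2.INTER_CUBIC)
o=np.zeros((221+b.shape[0],795,3),np.uint8); o[:221]=a; o[221:,:b.shape[1]]=b
cv2.imwrite("pics/crop1.png",o); print(o.shape)
E
```

```text
(596, 795, 3)
```

View pics/crop1.png

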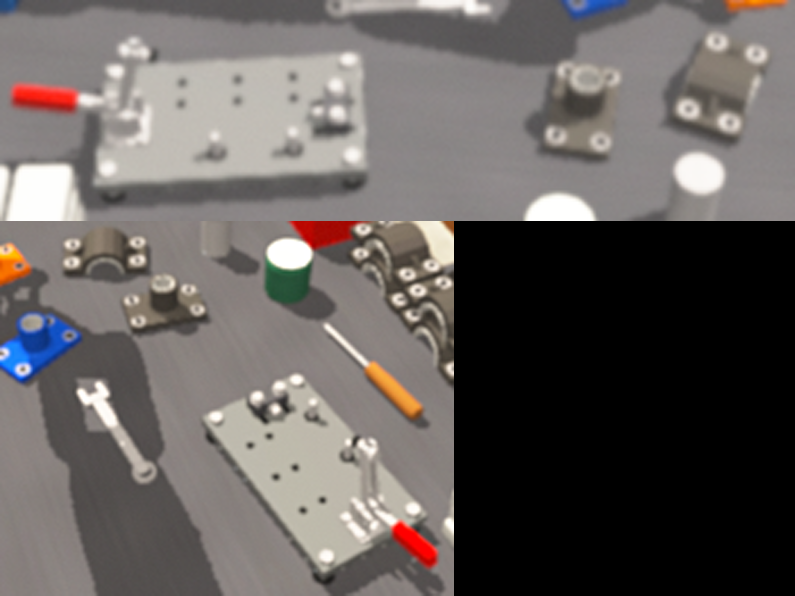

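Confirmed: the bearing is the dark casting with the round hub at scene (337,232). The arch beside it is the plain half. The fixture is at scene (218,238), with its stop at (252,228), dowels at (213,245) and (240,243), and red grip at (155,228). Next is a coarse triangulation.

```bash
cat > h.py <<'E'
import numpy as np, cv2
from plant import readout, optics, r
from scipy.spatial.transform import Rotation as Ro
def cal(n):
    c=optics.calibration(n); return dict(n=n,K=np.array(c["intrinsics"]),R=np.array(c["R"]),t=np.array(c["t"]))
def ray(c,px):
    K=c["K"]; d=np.array([(px[0]-K[0,2])/K[0,0],(px[1]-K[1,2])/K[1,1]])
    if c["n"]=="wrist":
        th=np.hypot(*d); v=np.array([*(d/max(th,1e-9)*np.sin(th)),np.cos(th)])
    else: v=np.array([*d,1.]); v/=np.linalg.norm(v)
    return -c["R"].T@c["t"], c["R"].T@v
def onz(c,px,z):
    o,v=ray(c,px); return o+v*(z-o[2])/v[2]
def tri(*obs):
    A=0;b=0
    for c,p in obs:
        o,v=ray(c,p); M=np.eye(3)-np.outer(v,v); A=A+M; b=b+M@o
    X=np.linalg.solve(A,b)
    res=[np.linalg.norm((np.eye(3)-np.outer(v,v))@(X-o)) for o,v in (ray(c,p) for c,p in obs)]
    return X,max(res)
def proj(c,X):
    p=c["R"]@X+c["t"]; K=c["K"]
    if c["n"]=="wrist":
        rr=np.hypot(p[0],p[1]); th=np.arctan2(rr,p[2]); q=p[:2]/max(rr,1e-9)*th
    else: q=p[:2]/p[2]
    return q*[K[0,0],K[1,1]]+K[:2,2]
def shot(n,f):
    c=cal(n); im=optics.capture(n); cv2.imwrite(f"pics/{f}.png",im[:,:,::-1]); return c,im
def delta(target,yaw=None,base=None):
    "normalised row to bring TCP to target (world), turning tool z by yaw"
    s=readout.state(); R=Ro.from_quat(s["eef_rot"]).as_matrix()
    return np.round(R.T@(np.array(target)-s["tool_pos"])/0.1,3), np.degrees(np.arctan2(R[1,1],R[0,1]))
E
python3 - <<'E'
from h import *
s,d=cal("scene"),cal("side")
S=lambda x,y:(140+x/2.944,195+y/2.944); D=lambda x,y:(190+x/2.27,160+(y-221)/2.27)
for n,a,b in [("hub",(587,75),(163,283)),("scrA",(349,60),(216,418)),("scrB",(352,156),(297,381)),("scrC",(107,168),(416,513)),("scrD",(115,71),(327,557)),
  ("dowA",(293,133),(312,404)),("dowB",(215,138),(349,452)),("stoptop",(337,85),(258,397)),("gripend",(15,96),(433,560)),("gripin",(76,98),(397,530))]:
    X,e=tri((s,S(*a)),(d,D(*b))); print(n,np.round(X,4),round(e,4))
print(delta([0.5,0.1,0.35]))
E
```

```text
hub [0.5332 0.2601 0.0595] 0.0016
scrA [0.5107 0.0015 0.0359] 0.0008
scrB [0.6418 0.0195 0.0365] 0.0006
scrC [ 0.6779 -0.2327  0.0362] 0.0028
scrD [ 0.5474 -0.25    0.0383] 0.0
dowA [ 0.6321 -0.042   0.057 ] 0.0004
dowB [ 0.641  -0.1252  0.0495] 0.003
stoptop [ 0.5685 -0.0045  0.0607] 0.0017
gripend [ 0.6342 -0.327   0.093 ] 0.0007
gripin [ 0.6228 -0.2695  0.0804] 0.0018
(array([-4.328, -3.551, -1.195]), np.float64(69.38497805323013))
```

```bash
python3 - <<'E'
from h import *
print(delta([0.50,0.26,0.25]))
E
```

```text
(array([-3.765, -2.052, -0.197]), np.float64(69.38497805323013))
```

```bash
M='[[[-0.94,-0.51,-0.05],0],[[-0.94,-0.51,-0.05],0],[[-0.94,-0.51,-0.05],0]]'; 
python3 -m jog '[[[-0.94,-0.51,-0.05],0],[[-0.94,-0.51,-0.05],0],[[-0.94,-0.51,-0.05],0]]' >/dev/null
python3 -m jog '[[[-0.94,-0.51,-0.05],0],[[-0.94,-0.51,-0.05],0],[[-0.94,-0.51,-0.05],0]]' >/dev/null
python3 -m jog '[[[-0.94,-0.51,-0.05],0],[[-0.94,-0.51,-0.05],0],[[-0.94,-0.51,-0.05],0]]' >/dev/null
python3 -m jog '[[[-0.94,-0.51,-0.05],0],[[-0.94,-0.51,-0.05],0],[[-0.94,-0.51,-0.05],0],[[-0.94,-0.51,-0.05],0],[[-0.94,-0.51,-0.05],0]]'
python3 - <<'E'
from h import *
c,im=shot("wrist","w1"); print(-c["R"].T@c["t"])
E
```

```text
clock: 1.32
tool_pos: [0.5005, 0.2607, 0.2504]
eef_rot: [0.18, 0.984, -0.0, -0.0]
ft_force: [0.1, 0.3, 0.8]
opening: 1.002
finger_force: 0.0
[0.43835595 0.28577999 0.40432976]
```

View pics/w1.png

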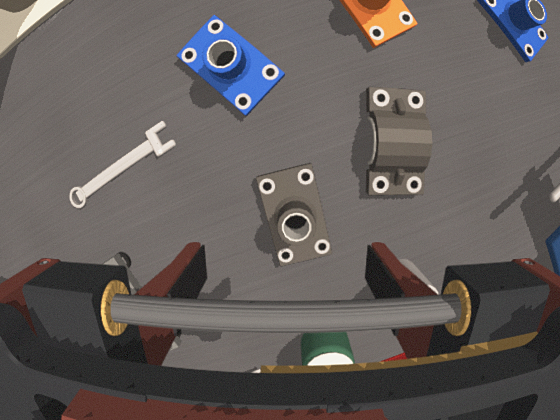

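The wrist view shows the bearing, with bolt rings at (267,186), (306,177), (285,255) and (322,246) and the bore at (296,227). The plain half is at (400,142).

```bash
cat >> h.py <<'E'
def whites(im,box,th=150,amin=15):
    x0,y0,x1,y1=box; g=cv2.cvtColor(im[y0:y1,x0:x1],cv2.COLOR_RGB2GRAY)
    cs,_=cv2.findContours((g>th).astype(np.uint8),cv2.RETR_EXTERNAL,cv2.CHAIN_APPROX_NONE)
    o=[]
    for k in cs:
        if len(k)>=6 and cv2.contourArea(k)>amin:
            (x,y),(a,b),_=cv2.fitEllipse(k); o.append((x+x0,y+y0,a,b))
    return o
E
python3 - <<'E'
from h import *
im=cv2.imread("pics/w1.png")[:,:,::-1]; c=cal("wrist"); s=cal("scene"); d=cal("side")
w=whites(im,(245,160,340,270)); 
for k in w: print(np.round(k,1), np.round(onz(c,k[:2],.016),4), np.round(onz(c,k[:2],.06),4))
X,e=tri((s,(339.4,220.5)),(d,(261.8,187.3)),(c,(296,227))); print(X,e)
for n in("scene","side"):
  ii=cv2.imread(f"pics/{n}0.png")[:,:,::-1]; b=(315,205,360,255) if n=="scene" else (240,180,285,215)
  print(n,[np.round(k,1).tolist() for k in whites(ii,b,120,5)])
E
```

```text
[285.2 255.   13.3  14.5] [0.5778 0.2332 0.016 ] [0.5619 0.2392 0.06  ]
[321.8 246.1  14.1  14.8] [0.583  0.2809 0.016 ] [0.5665 0.2815 0.06  ]
[296.2 226.8  28.   29. ] [0.5474 0.2593 0.016 ] [0.535  0.2624 0.06  ]
[266.6 185.8  15.   15.5] [0.4865 0.2437 0.016 ] [0.481  0.2485 0.06  ]
[305.2 176.3  15.1  15.5] [0.4921 0.2913 0.016 ] [0.4859 0.2907 0.06  ]
[0.53405699 0.26097154 0.05961436] 0.0019634318562586107
scene [[339.7, 231.5, 45.0, 53.1]]
side [[264.1, 197.5, 35.1, 44.6]]
```

```bash
python3 - <<'E'
from h import *
print(delta([0.535,0.2624,0.15]))
E
```

```text
(array([-0.327,  0.133,  1.003]), np.float64(69.3146016302096))
```

```bash

python3 -m jog '[[[-0.33,0.13,0.3],-0.04],[[-0.33,0.13,0.6],-0.079],[[-0.33,0.13,0.9],-0.079],[[-0.33,0.13,1.0],-0.079],[[-0.33,0.13,1.0],-0.079],[[-0.33,0.13,1.0],-0.079]]' 0.8
python3 - <<'E'
from h import *
print(delta([0.535,0.2624,0.027]))
c,im=shot("wrist","w2")
w=whites(im,(0,0,560,420),150,30); 
for k in w: print(np.round(k,1), np.round(onz(c,k[:2],.016),4), np.round(onz(c,k[:2],.06),4))
E
```

```text
clock: 1.87
tool_pos: [0.5349, 0.2631, 0.151]
eef_rot: [0.055, 0.998, -0.0, -0.0]
ft_force: [0.5, 0.4, -0.2]
opening: 0.803
finger_force: 0.0
(array([-0.003, -0.007,  1.24 ]), np.float64(83.65070328259603))
[141.9 312.7  20.   48.3] [0.634  0.0937 0.016 ] [0.6088 0.1209 0.06  ]
[306.9 256.8  18.2  19.8] [0.5839 0.2797 0.016 ] [0.5664 0.2785 0.06  ]
[256.8 256.7  18.1  19.5] [0.5785 0.2322 0.016 ] [0.5618 0.2383 0.06  ]
[ 33.1 238.3  51.8  72.9] [ 0.5359 -0.0373  0.016 ] [0.5256 0.0098 0.06  ]
[281.5 222.8  39.8  41.3] [0.5477 0.2594 0.016 ] [0.5357 0.2613 0.06  ]
[441.8 206.8  17.6  20.9] [0.5494 0.4181 0.016 ] [0.5371 0.3958 0.06  ]
[401.8 195.5  20.1  21.9] [0.5339 0.3751 0.016 ] [0.524  0.3594 0.06  ]
[309.  159.9  20.7  21.4] [0.4929 0.2902 0.016 ] [0.4892 0.2874 0.06  ]
[255.3 159.7  20.9  21.2] [0.4875 0.2428 0.016 ] [0.4846 0.2473 0.06  ]
[428.7 134.2  33.   66.2] [0.4778 0.4061 0.016 ] [0.4764 0.3856 0.06  ]
[468.4 103.2  16.9  21.4] [0.4483 0.454  0.016 ] [0.4514 0.4262 0.06  ]
[429.2  87.2  19.2  22.4] [0.433 0.411 0.016] [0.4385 0.3898 0.06  ]
[ 94.4  88.8  32.9 158.3] [0.392  0.0904 0.016 ] [0.4037 0.118  0.06  ]
[253.5  43.   19.6  21.3] [0.3816 0.253  0.016 ] [0.3948 0.2559 0.06  ]
[298.7  16.5  18.6  21.2] [0.3604 0.2957 0.016 ] [0.3769 0.2921 0.06  ]
[454.9  10.4  24.   67.6] [0.3516 0.4535 0.016 ] [0.3694 0.4258 0.06  ]
```

```bash

python3 -m jog '[[[-0.005,-0.015,0.3],0],[[-0.005,-0.015,0.6],0],[[-0.005,-0.015,0.9],0],[[-0.005,-0.015,1.0],0],[[-0.005,-0.015,1.0],0]]' >/dev/null
python3 -m jog '[[[0,0,0.1],0],[[0,0,0.2],0],[[0,0,0.24],0],[[0,0,0.24],0],[[0,0,0.24],0]]'
python3 -m jog '[[[0,0,0],0],[[0,0,0],0],[[0,0,0],0],[[0,0,0],0],[[0,0,0],0],[[0,0,0],0],[[0,0,0],0],[[0,0,0],0]]' 0.3 35
python3 -m jog '[[[0,0,-0.05],0],[[0,0,-0.15],0],[[0,0,-0.3],0],[[0,0,-0.5],0],[[0,0,-0.7],0],[[0,0,-0.9],0],[[0,0,-1],0],[[0,0,-1],0]]'
```

```text
clock: 2.75
tool_pos: [0.5361, 0.2607, 0.027]
eef_rot: [0.056, 0.998, 0.0, 0.0]
ft_force: [-0.6, 0.9, 0.6]
opening: 0.801
finger_force: 0.0
clock: 3.42
tool_pos: [0.536, 0.2605, 0.0269]
eef_rot: [0.056, 0.998, -0.0, 0.0]
ft_force: [-1.1, -2.2, 4.2]
opening: 0.487
finger_force: 35.0
clock: 4.08
tool_pos: [0.537, 0.2613, 0.129]
eef_rot: [0.056, 0.998, 0.001, 0.002]
ft_force: [0.8, 1.1, -8.7]
opening: 0.488
finger_force: 35.0
```

```bash

python3 -m jog '[[[0,-0.05,-0.2],0],[[0,-0.2,-0.4],0.035],[[0,-0.4,-0.6],0.07],[[0,-0.6,-0.8],0.105],[[0,-0.8,-1],0.14],[[0,-1,-1],0.175],[[0,-1,-1],0.21],[[0,-1,-1],0.21]]'
python3 - <<'E'
from h import *
print(delta([0.62,-.1,.27]))
E
```

```text
clock: 4.75
tool_pos: [0.5238, 0.1601, 0.2257]
eef_rot: [0.379, 0.925, -0.001, -0.001]
ft_force: [-0.4, 0.2, -7.9]
opening: 0.482
finger_force: 35.0
(array([-2.509, -1.181, -0.444]), np.float64(45.485030156818574))
```

```bash

python3 -m jog '[[[-0.25,-0.12,-0.1],0],[[-0.5,-0.24,-0.2],0],[[-0.75,-0.36,-0.2],0],[[-1,-0.47,-0.2],0]]' >/dev/null
python3 -m jog '[[[-0.3,-0.14,-0.1],0],[[-0.6,-0.28,-0.2],0],[[-0.85,-0.4,-0.2],0],[[-1,-0.47,-0.2],0]]' >/dev/null
python3 -m jog '[[[-0.25,-0.12,0],0.035],[[-0.4,-0.2,0],0.07],[[-0.5,-0.24,0],0.105],[[-0.5,-0.24,0],0.14],[[-0.5,-0.24,0],0.175],[[-0.5,-0.24,0],0.207],[[-0.5,-0.24,0],0.207],[[-0.5,-0.24,0],0.207]]'
python3 - <<'E'
from h import *
print(delta([0.62,-.1,.27]))
shot("wrist","w3")
E
```

```text
clock: 6.08
tool_pos: [0.6212, -0.0969, 0.2652]
eef_rot: [0.65, 0.76, -0.001, -0.001]
ft_force: [-0.9, 0.0, -8.7]
opening: 0.487
finger_force: 35.0
(array([-0.029, -0.017, -0.048]), np.float64(8.85624933142186))
```

View pics/w3.png

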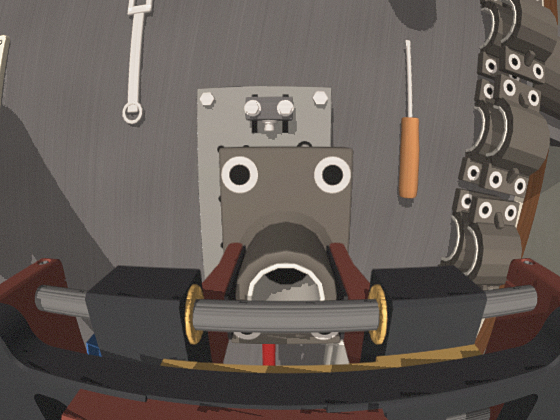

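The held bearing hangs level and hides the dowels. The stop button is visible at (269,127) and the plate screws at (208,99) and (320,98). I'll back off toward −y to see the plate clearly.

```bash

python3 -m jog '[[[-0.3,0,0],0],[[-0.6,0,0],0],[[-0.9,0,0],0],[[-1,0,0],0]]' >/dev/null
python3 -m jog '[[[-0.3,0,0],0],[[-0.5,0,0],0],[[-0.6,0,0],0],[[-0.6,0,0],0],[[-0.6,0,0],0]]'
python3 - <<'E'
from h import *
c,im=shot("wrist","w4"); np.savez("w4",**c)
cv2.imwrite("pics/w4b.png",cv2.resize(im[100:400,150:430,::-1],None,fx=2,fy=2,interpolation=cv2.INTER_CUBIC))
E
```

```text
clock: 6.88
tool_pos: [0.6452, -0.2554, 0.266]
eef_rot: [0.652, 0.758, 0.0, -0.001]
ft_force: [-0.2, 0.1, -7.6]
opening: 0.486
finger_force: 35.0
```

View pics/w4b.png

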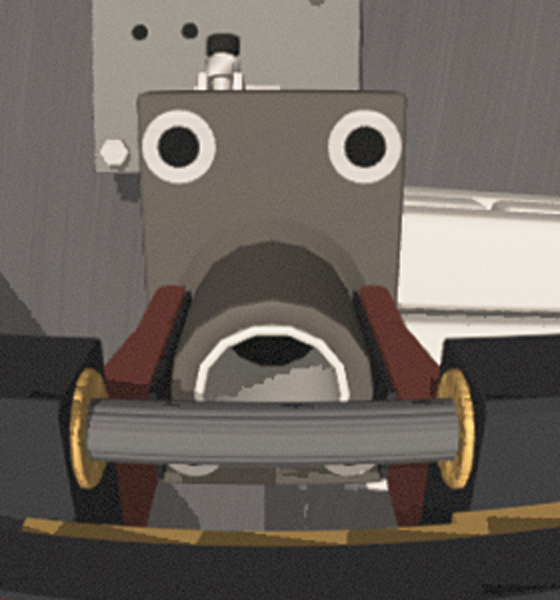

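That crop was too low; the fixture is in the upper part of the same picture.

```bash
python3 - <<'E'
import cv2
im=cv2.imread("pics/w4.png"); cv2.imwrite("pics/w4c.png",cv2.resize(im[0:200,170:370],None,fx=3,fy=3,interpolation=cv2.INTER_CUBIC))
E
```

```text
(no output)
```

View pics/w4c.png

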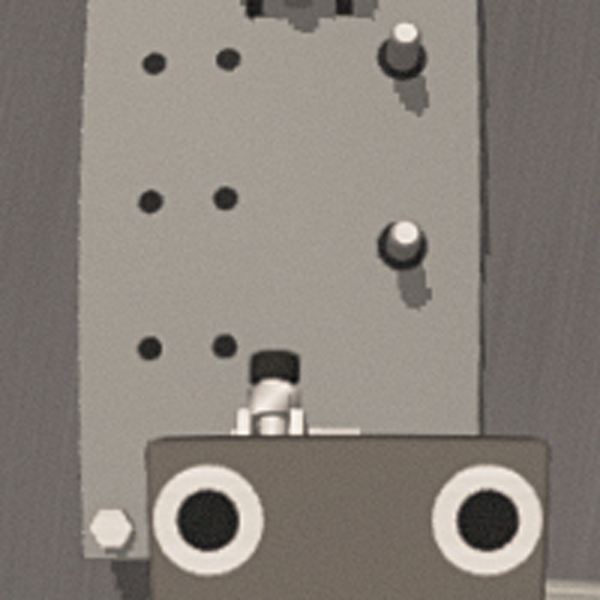

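The plate is clear here. The dowel tops are at full-picture pixels (305,12) and (305,77), with bases at about (304,19) and (304,83). The open clamp's pad is at (261,123). In w3 the stop button is at about (269,127).

```bash
python3 - <<'E'
from h import *
z=np.load("w4.npz"); c={k:z[k] for k in z}; c["n"]="wrist"
im=cv2.imread("pics/w4.png")[:,:,::-1]
for k in whites(im,(290,0,325,90),195,8): print("top",np.round(k,1),np.round(onz(c,k[:2],.064),4))
for p in((304,18.3),(304.2,82.2)): print("base",np.round(onz(c,p,.035),4))
s,d=cal("scene"),cal("side")
S=lambda x,y:(140+x/2.944,195+y/2.944); D=lambda x,y:(190+x/2.27,160+(y-221)/2.27)
for n,a,b,w in(("A",(293,129),(312,403),(305,11.7)),("B",(215,134),(349,451),(305.2,77.3))): print(n,tri((s,S(*a)),(d,D(*b)),(c,w)))
# plate side edges (z=.035)
for p in((170+88/3,5),(170+81/3,60),(170+80/3,120),(170+83/3,180),(170+478/3,5),(170+478/3,60),(170+480/3,120)): print("edge",np.round(onz(c,p,.035),4))
im=cv2.imread("pics/w3.png"); g=cv2.cvtColor(im,cv2.COLOR_BGR2GRAY); print(g[114:142,258:282:2])
E
```

```text
top [304.9  77.    6.4   6.6] [ 0.6464 -0.1208  0.064 ]
top [304.9  10.4   5.3   6.3] [ 0.635  -0.0421  0.064 ]
base [ 0.6354 -0.0411  0.035 ]
base [ 0.6475 -0.1217  0.035 ]
A (array([ 0.63257647, -0.04246908,  0.06141026]), np.float64(0.0027969939898813893))
B (array([ 0.64292836, -0.12306798,  0.05451762]), np.float64(0.005767133936495494))
edge [ 0.5054 -0.0359  0.035 ]
edge [ 0.5161 -0.1093  0.035 ]
edge [ 0.5271 -0.183   0.035 ]
edge [ 0.5371 -0.2555  0.035 ]
edge [ 0.6629 -0.017   0.035 ]
edge [ 0.6727 -0.0892  0.035 ]
edge [ 0.6843 -0.1614  0.035 ]
[[ 97  99 117 114 116 115 111 117 115 114 111 143]
 [ 80 104 113 113 116 113 114 115 116 117 112 115]
 [ 99 112 119 115 118 115 117 115 115 116 122 117]
 [111 117 115 116 119 112 114 115 117 114 119 117]
 [106 105 107 105 101 102 106 102 109 109 110 112]
 [ 70  69  69  65  74  92  71  75  67  71  65  65]
 [ 72  77 112 140 153 162 159 152 135  97  68  66]
 [113 111 125 145 166 173 164 158 142 114 107 114]
 [113 113 122 147 234 235 189 150 133 110 115 116]
 [117 115 106 122 169 201 172 141 106 103 111 113]
 [116 113 108 115 174 232 18
[... 190 characters left out ...]
161 221 230 227 194 111 110 107 113]
 [107 113 109 163 227 235 230 190 116 113 112 112]
 [106 111 113 139 179 186 183 149 108 111 111 113]
 [103 110 112 116 116 119 120 116 108 110 112 111]
 [104 110 110 109 108 109 105 107 107 108 107 112]
 [146 145 112 112 108 108 107 112 114 108 108 112]
 [162 165 149 154 123 110 109 107 115 111 165 157]
 [158 162 160 163 127 108 109 114 111 111 162 161]
 [161 157 161 159 156 107 110 111 108 114 165 157]
 [156 158 157 164 162 124 106 110 110 119 159 163]
 [159 160 163 156 158 124 115 109 113 161 158 162]
 [160 159 159 160 160 157 166 125 126 159 158 160]
 [159 159 159 157 158 159 165 159 156 163 161 158]
 [157 160 159 161 156 155 160 160 161 159 161 159]]
```

```bash
cat >> h.py <<'E'
PHI=np.radians(8.35); XH=np.array([np.cos(PHI),np.sin(PHI)]); YH=np.array([-np.sin(PHI),np.cos(PHI)])
F0=np.array([.6411,-.0814])-.049*XH-.025*YH
fx=lambda p:np.array([(np.array(p)[:2]-F0)@XH,(np.array(p)[:2]-F0)@YH])
wd=lambda x,y:F0+x*XH+y*YH
E
python3 - <<'E'
from h import *
z=np.load("w4.npz"); c={k:z[k] for k in z}; c["n"]="wrist"
o=-c["R"].T@c["t"]; p4=np.array([.6452,-.2554,.266]); p3=np.array([.6212,-.0969,.2652])
R4=Ro.from_quat([.652,.758,0,-.001]); R3=Ro.from_quat([.65,.76,-.001,-.001]); dR=(R3*R4.inv()).as_matrix()
c3=dict(c); c3["R"]=c["R"]@dR.T; o3=p3+dR@(o-p4); c3["t"]=-c3["R"]@o3
for q in((269,130.5),): 
  for h in(.043,.049): print("stop",fx(onz(c3,q,h)))
print("scr",[np.round(fx(onz(c3,q,.039)),4) for q in((208,99),(320,98))])
# bearing in hand from w4: bolts at crop/3 ; plane z=tcp-.027+.016
zb=readout.state()["tool_pos"][2]-.027+.016
b=[onz(c,(170+x/3,520/3),zb) for x in(208,488)]; v=b[1]-b[0]; print("bearing yaw",np.degrees(np.arctan2(v[1],v[0])),np.linalg.norm(v),"mid",(b[0]+b[1])/2)
t=wd(-.002,.013); s=readout.state()
print("target",t,delta([*t,.2]),fx(s["tool_pos"]))
E
```

```text
stop [0.00753696 0.08596743]
stop [0.00785321 0.08588587]
scr [array([-0.0649,  0.1248]), array([0.0658, 0.1252])]
bearing yaw 8.631513079014605 0.04781306458055987 mid [ 0.63874412 -0.20686411  0.25515095]
target [ 0.59238326 -0.100679  ] (array([ 1.601, -0.291,  0.664]), np.float64(8.619821756876247)) [ 0.02791831 -0.14710105]
```

```bash

python3 -m jog '[[[0.25,-0.05,0],0.0015],[[0.5,-0.1,0],0.0015],[[0.75,-0.14,0],0.0015],[[0.9,-0.17,0],0.0015],[[0.9,-0.17,0],0.0015]]' >/dev/null
python3 -m jog '[[[0.25,-0.05,0],0],[[0.5,-0.1,0],0],[[0.7,-0.12,0],0],[[0.7,-0.12,0],0],[[0.7,-0.12,0],0]]' >/dev/null
python3 -m jog '[[[0,0,0.2],0],[[0,0,0.5],0],[[0,0,0.8],0],[[0,0,1],0],[[0,0,1],0]]' >/dev/null
python3 -m jog '[[[0,0,0.2],0],[[0,0,0.4],0],[[0,0,0.5],0],[[0,0,0.55],0],[[0,0,0.55],0],[[0,0,0.55],0]]'
python3 - <<'E'
from h import *
s=readout.state(); print(fx(s["tool_pos"])*1e3,delta([*wd(-.002,.014),.063]),s["wrist_torque"])
E
```

```text
clock: 8.68
tool_pos: [0.5943, -0.1021, 0.1127]
eef_rot: [0.654, 0.756, 0.0, 0.001]
ft_force: [0.8, 1.3, -7.6]
opening: 0.485
finger_force: 35.0
[-0.32132956 11.27918866] (array([ 0.027, -0.018,  0.497]), np.float64(8.273507428426393)) [-0.06484329  0.01822664  0.01099009]
```

```bash

python3 -m jog '[[[0.0,-0.02,0.1],0],[[0,-0.02,0.2],0],[[0,-0.02,0.3],0],[[0,-0.02,0.4],0],[[0,-0.02,0.42],0],[[0,-0.02,0.44],0],[[0,-0.02,0.45],0],[[0,-0.02,0.46],0],[[0,-0.02,0.46],0]]'
python3 -m jog '[[[0,0,0.005],0],[[0,0,0.01],0],[[0,0,0.015],0],[[0,0,0.02],0],[[0,0,0.02],0]]'
python3 -m jog '[[[0,0,0.005],0],[[0,0,0.01],0],[[0,0,0.015],0],[[0,0,0.015],0]]'
```

```text
clock: 9.43
tool_pos: [0.5917, -0.1021, 0.0658]
eef_rot: [0.654, 0.756, 0.0, 0.0]
ft_force: [-0.7, 0.6, -7.7]
opening: 0.484
finger_force: 35.0
clock: 9.85
tool_pos: [0.5914, -0.1021, 0.0637]
eef_rot: [0.654, 0.756, 0.0, 0.0]
ft_force: [-0.3, -0.5, -7.4]
opening: 0.481
finger_force: 35.0
clock: 10.18
tool_pos: [0.5916, -0.1021, 0.0626]
eef_rot: [0.654, 0.756, 0.0, 0.0]
ft_force: [-1.2, 1.3, -4.5]
opening: 0.49
finger_force: 35.0
```

```bash

python3 -m jog '[[[0,0,0.004],0],[[0,0,0.008],0],[[0,0,0.008],0],[[0,0,0.008],0]]'
python3 -m jog '[[[0,0,0],0],[[0,0,0],0],[[0,0,0],0],[[0,0,0],0]]' 0.56
python3 -m jog '[[[0,0,0],0],[[0,0,0],0],[[0,0,0],0],[[0,0,0],0],[[0,0,0],0],[[0,0,0],0]]' 0.4 15
python3 -c "
from h import *
print(fx(readout.state()['tool_pos'])*1e3,readout.state()['wrist_torque'])"
```

```text
clock: 10.52
tool_pos: [0.5919, -0.1021, 0.0622]
eef_rot: [0.654, 0.756, 0.0, 0.0]
ft_force: [-2.3, 1.4, 6.3]
opening: 0.484
finger_force: 35.0
clock: 10.85
tool_pos: [0.5917, -0.1022, 0.0614]
eef_rot: [0.654, 0.756, 0.0, 0.0]
ft_force: [0.7, 0.7, 0.3]
opening: 0.561
finger_force: 0.0
clock: 11.35
tool_pos: [0.5916, -0.1022, 0.0613]
eef_rot: [0.654, 0.756, 0.0, 0.0]
ft_force: [1.7, -0.9, -1.6]
opening: 0.486
finger_force: 15.0
[-2.98950765 11.65339826] [-0.12047346 -0.13935288 -0.01100138]
```

```bash

python3 -m jog '[[[0.0,0.01,0],0],[[0,0.02,0],0],[[0,0.03,0],0],[[0,0.04,0],0],[[0,0.05,0],0],[[0,0.06,0],0],[[0,0.07,0],0],[[0,0.07,0],0],[[0,0.07,0],0]]'
python3 -m jog '[[[0.015,0,0],0],[[0.03,0,0],0],[[0.045,0,0],0],[[0.06,0,0],0],[[0.075,0,0],0],[[0.085,0,0],0],[[0.09,0,0],0],[[0.09,0,0],0]]'
python3 -m jog '[[[0,0.003,0],0],[[0,0.006,0],0],[[0,0.009,0],0],[[0,0.012,0],0],[[0,0.015,0],0],[[0,0.015,0],0]]'
python3 -c "
from h import *
print(fx(readout.state()['tool_pos'])*1e3,readout.state()['wrist_torque'])"
```

```text
clock: 12.1
tool_pos: [0.5986, -0.101, 0.0613]
eef_rot: [0.654, 0.756, 0.0, 0.0]
ft_force: [-0.9, -0.1, 0.5]
opening: 0.487
finger_force: 15.0
clock: 12.77
tool_pos: [0.5971, -0.0919, 0.0613]
eef_rot: [0.654, 0.756, 0.0, -0.0]
ft_force: [0.5, 0.1, -1.8]
opening: 0.486
finger_force: 15.0
clock: 13.27
tool_pos: [0.5984, -0.0919, 0.0613]
eef_rot: [0.654, 0.756, -0.0, -0.0]
ft_force: [-2.5, 1.1, -0.7]
opening: 0.483
finger_force: 15.0
[ 5.26095285 20.80007023] [-0.0658714   0.25864935 -0.00185936]
```

```bash

python3 -m jog '[[[0,0.003,0],0],[[0,0.006,0],0],[[0,0.009,0],0],[[0,0.012,0],0],[[0,0.012,0],0]]' | grep -E "tool|ft"
python3 -m jog '[[[0,0.002,0],0],[[0,0.004,0],0],[[0,0.006,0],0],[[0,0.008,0],0],[[0,0.008,0],0]]'| grep -E "tool|ft"
python3 -c "
from h import *
print(fx(readout.state()['tool_pos'])*1e3,readout.state()['wrist_torque'])"
```

```text
tool_pos: [0.5998, -0.0918, 0.0613]
ft_force: [-2.6, -0.3, -1.3]
tool_pos: [0.6003, -0.0917, 0.0614]
ft_force: [-3.8, -1.3, -0.3]
[ 7.12813134 20.7280286 ] [-0.16652423  0.4809158   0.04531668]
```

```bash

python3 -m jog '[[[0,0.002,0],0],[[0,0.004,0],0],[[0,0.006,0],0],[[0,0.006,0],0]]' | grep -E "tool|ft"
python3 -m jog '[[[0,0.002,0],0],[[0,0.004,0],0],[[0,0.006,0],0],[[0,0.006,0],0]]'| grep -E "tool|ft"
python3 -c "
from h import *
print(fx(readout.state()['tool_pos'])*1e3,readout.state()['wrist_torque'])"
```

```text
tool_pos: [0.6004, -0.0917, 0.0613]
ft_force: [-5.4, -0.9, 2.8]
tool_pos: [0.6004, -0.0917, 0.0614]
ft_force: [-7.7, -2.9, 5.3]
[ 7.24503234 20.72865032] [-0.38827249  1.13381224  0.09841314]
```

```bash

python3 -m jog '[[[0,0,0],0],[[0,0,0],0],[[0,0,0],0],[[0,0,0],0]]' - 4
python3 -m jog '[[[0,0.002,0],0],[[0,0.004,0],0],[[0,0.004,0],0],[[0,0.004,0],0]]'
python3 -c "
from h import *
print(fx(readout.state()['tool_pos'])*1e3,readout.state()['wrist_torque'])"
```

```text
clock: 15.1
tool_pos: [0.6003, -0.0917, 0.0613]
eef_rot: [0.654, 0.756, -0.001, -0.001]
ft_force: [-7.5, -2.0, 2.9]
opening: 0.487
finger_force: 4.0
clock: 15.43
tool_pos: [0.6006, -0.0917, 0.0612]
eef_rot: [0.654, 0.756, -0.001, -0.001]
ft_force: [-8.1, -3.0, 4.1]
opening: 0.494
finger_force: 4.0
[ 7.44937373 20.68750617] [-0.45764428  1.22862204  0.06370501]
```

```bash

python3 -m jog '[[[0,-0.006,0],0],[[0,-0.008,0],0],[[0,-0.008,0],0],[[0,-0.008,0],0]]' - 20 | grep -E "tool|ft"
python3 -m jog '[[[0.003,0,0],0],[[0.006,0,0],0],[[0.01,0,0],0],[[0.014,0,0],0],[[0.018,0,0],0],[[0.022,0,0],0],[[0.025,0,0],0],[[0.025,0,0],0]]' | grep -E "tool|ft"
python3 -m jog '[[[0.003,0,0],0],[[0.006,0,0],0],[[0.009,0,0],0],[[0.012,0,0],0],[[0.012,0,0],0]]' | grep -E "tool|ft"
python3 -c "
from h import *
print(fx(readout.state()['tool_pos'])*1e3,readout.state()['wrist_torque'])"
```

```text
tool_pos: [0.6004, -0.0917, 0.0612]
ft_force: [-5.3, -1.5, 2.9]
tool_pos: [0.6001, -0.0897, 0.0612]
ft_force: [-6.6, -5.2, 0.6]
tool_pos: [0.6, -0.0885, 0.0612]
ft_force: [-6.2, -5.5, 1.9]
[ 7.24915309 23.90204603] [-0.68158359  0.84811514  0.01313867]
```

```bash

python3 -m jog '[[[0.003,0,0],0],[[0.006,0,0],0],[[0.009,0,0],0],[[0.009,0,0],0]]' | grep -E "tool|ft"
python3 -m jog '[[[0.003,0,0],0],[[0.006,0,0],0],[[0.006,0,0],0]]' | grep -E "tool|ft"
python3 -m jog '[[[0.003,0,0],0],[[0.006,0,0],0],[[0.006,0,0],0]]' | grep -E "tool|ft"
python3 -c "
from h import *
print(fx(readout.state()['tool_pos'])*1e3,readout.state()['wrist_torque'])"
```

```text
tool_pos: [0.5999, -0.0878, 0.0612]
ft_force: [-5.5, -5.7, 0.7]
tool_pos: [0.5999, -0.0877, 0.0613]
ft_force: [-4.9, -9.3, 0.5]
tool_pos: [0.5999, -0.0877, 0.0613]
ft_force: [-5.4, -10.9, 0.8]
[ 7.27636604 24.74643259] [-1.81105299  0.97312375  0.0323957 ]
```

```bash

python3 -m jog '[[[0.003,0.003,0],0],[[0.005,0.006,0],0],[[0.005,0.01,0],0],[[0.005,0.01,0],0],[[0.005,0.01,0],0]]' | grep -E "tool|ft|op"
python3 -c "
from h import *
s=readout.state(); f=s['ft_force'][:2]
print(fx(s['tool_pos'])*1e3,s['wrist_torque'],f@XH,f@YH)"
```

```text
tool_pos: [0.5999, -0.0877, 0.0613]
ft_force: [-8.9, -14.6, 3.6]
opening: 0.492
[ 7.32924579 24.78025059] [-2.2443677   1.43185371  0.11954072] -10.93138279211011 -13.115123761828272
```

```bash

python3 -m jog '[[[0,0,0],0],[[0,0,0],0],[[0,0,0],0],[[0,0,0],0]]' - 9 | grep -E "tool|ft|op"
python3 -c "
from h import *
s=readout.state(); f=s['ft_force'][:2]
print(fx(s['tool_pos'])*1e3,s['wrist_torque'],f@XH,f@YH)
c,im=shot('wrist','w5'); np.savez('w5',**c); i2=im[0:345,130:430,::-1]
cv2.imwrite('pics/w5b.png',cv2.resize(i2,None,fx=1.7,fy=1.7,interpolation=cv2.INTER_CUBIC))"
```

```text
tool_pos: [0.5998, -0.0869, 0.0612]
ft_force: [-8.4, -9.8, 3.2]
opening: 0.487
[ 7.32142409 25.5935749 ] [-1.62290465  1.3166825   0.13638816] -9.723413896112476 -8.486549512309466
```

View pics/w5b.png

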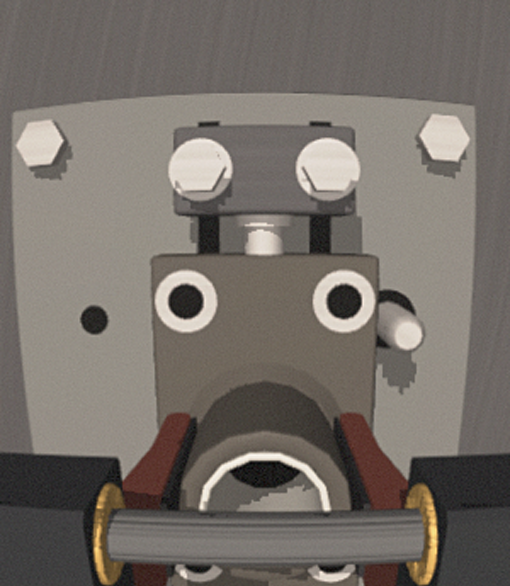

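The flange end touches the stop button at crop (264,252) and its side touches dowel A at (378,320), lying flat. I'll loosen the grip so the bearing can square itself on both dowels, then press again.

```bash

python3 -m jog '[[[0,0,0],0],[[0,0.003,0],0],[[0,0.006,0],0],[[0,0.006,0],0],[[0,0.006,0],0]]' - 3 | grep -E "tool|ft|op"
python3 -m jog '[[[0,0,0],0],[[0,0,0],0],[[0,0,0],0],[[0,0,0],0]]' - 20 | grep -E "tool|ft|op"
python3 -m jog '[[[0.003,0,0],0],[[0.006,0,0],0],[[0.008,0,0],0],[[0.008,0,0],0],[[0.008,0,0],0]]' | grep -E "tool|ft|op"
python3 -c "
from h import *
s=readout.state(); f=s['ft_force'][:2]
print(fx(s['tool_pos'])*1e3,s['wrist_torque'],f@XH,f@YH)
z=np.load('w5.npz'); c={k:z[k] for k in z}; c['n']='wrist'
im=cv2.imread('pics/w5.png')
w=[onz(c,k[:2],.051)[:2] for k in whites(im,(215,150,360,200),150,100)]; print(np.round([fx(p)*1e3 for p in w],2))"
```

```text
tool_pos: [0.6011, -0.0857, 0.0611]
ft_force: [-5.3, -4.3, -0.0]
opening: 0.523
tool_pos: [0.5996, -0.0857, 0.061]
ft_force: [-9.3, -5.4, 4.0]
opening: 0.485
tool_pos: [0.5996, -0.0857, 0.061]
ft_force: [-9.8, -9.2, 4.7]
opening: 0.49
[ 7.33914251 26.79003149] [-1.38308947  1.6775529   0.09288279] -11.00759526684584 -7.673601737399847
[[ 31.54  72.82]
 [-15.88  72.83]]
```

```bash

python3 -m jog '[[[0.003,0,0],0],[[0.006,0,0],0],[[0.008,0.001,0],0],[[0.008,0.001,0],0],[[0.008,0.001,0],0],[[0.008,0.001,0],0]]' | grep -E "tool|ft|op"
python3 -c "
from h import *
s=readout.state(); f=s['ft_force'][:2]
print(fx(s['tool_pos'])*1e3,s['wrist_torque'],f@XH,f@YH)"
```

```text
tool_pos: [0.5996, -0.0856, 0.0611]
ft_force: [-9.7, -12.6, 3.9]
opening: 0.488
[ 7.35197462 26.86754893] [-1.97107216  1.72420131  0.08599254] -11.407854625131904 -11.100085700203419
```

```bash

python3 -m jog '[[[0,0,0],0],[[0,0,0],0],[[0,0,0],0],[[0,0,0],0]]' - 14 | grep -E "tool|ft|op"
python3 -c "
from h import *
s=readout.state(); f=s['ft_force'][:2]
print(fx(s['tool_pos'])*1e3,f@XH,f@YH)"
python3 -m jog '[[[0,0,0],0],[[0,0,0],0],[[0,0,0],0],[[0,0,0],0],[[0,0,0],0]]' 0.75 | grep -E "tool|ft|op"
python3 -c "
from h import *
s=readout.state(); print(fx(s['tool_pos'])*1e3)
c,im=shot('wrist','w6')
w=[onz(c,k[:2],.051)[:2] for k in whites(im,(200,140,370,215),150,100)]; print(np.round([fx(p)*1e3 for p in w],2))"
```

```text
tool_pos: [0.5997, -0.0856, 0.0611]
ft_force: [-10.7, -13.4, 3.8]
opening: 0.487
[ 7.3980121  26.91105415] -12.480049070994204 -11.68756685271858
tool_pos: [0.6025, -0.0833, 0.0616]
ft_force: [0.2, -0.0, -0.2]
opening: 0.746
[10.55674365 28.75396402]
[[ 51.09  63.25]
 [ 31.48  72.85]
 [-16.    72.86]
 [  7.33  90.25]]
```

```bash

python3 -m jog '[[[0,0,-0.2],0],[[0,0,-0.5],0],[[0,0,-0.8],0],[[0,0,-1],0],[[0,0,-1],0]]' 1 >/dev/null
python3 -m jog '[[[0,0,-0.3],0],[[0,0,-0.6],0],[[0,0,-0.8],0],[[0,0,-0.8],0],[[0,0,-0.8],0]]' | grep -E "tool|ft|op|cl"
python3 - <<'E'
from h import *
s,d=cal("scene"),cal("side"); P=[]; ax=[]
for n,b in(("scene",(135,215,180,245)),("side",(350,280,395,320))):
    im=cv2.imread(f"pics/{n}0.png").astype(int); m=(im[:,:,2]>130)&(im[:,:,1]<90)&(im[:,:,0]<90)
    k=np.zeros_like(m); k[b[1]:b[3],b[0]:b[2]]=1; y,x=np.nonzero(m&k); q=np.c_[x,y].astype(float); P.append(q.mean(0)); print(n,len(q),P[-1])
X,e=tri((s,P[0]),(d,P[1])); f=fx(X)*1e3; print("grip",X,e,f,"theta",np.arctan2(-(f[1]+106),X[2]*1e3-69),np.hypot(f[1]+106,X[2]*1e3-69))
for th in(1.2,1.3,1.4):
    Y=np.array([*wd(.008,-.106-.083*np.sin(th)),.069+.083*np.cos(th)]); print(th,proj(s,Y),proj(d,Y))
st=readout.state(); print(fx(st["tool_pos"])*1e3,delta([*wd(.008,-.22),.25]))
E
```

```text
clock: 21.78
tool_pos: [0.6022, -0.0834, 0.2416]
ft_force: [-0.1, 0.0, -0.7]
opening: 0.999
scene 156 [154.61538462 228.26923077]
side 213 [372.73239437 302.35211268]
grip [ 0.62950075 -0.29927463  0.08737449] 0.00018617314866268772 [   5.88402254 -188.88059865] theta 1.3526267302917825 84.89296407344388
1.2 [155.70582146 226.2224479 ] [372.75150129 297.93386398]
1.3 [155.32752464 227.92695617] [372.93526819 300.38377703]
1.4 [155.2318579  229.65087433] [372.90575271 302.63747844]
[10.21919428 28.63153103] (array([-2.486, -0.019, -0.083]), np.float64(8.285454948425695))
```

```bash

python3 -m jog '[[[-0.3,0,0],0],[[-0.6,0,0],0],[[-0.72,-0.02,0],0],[[-0.72,-0.02,0],0]]' >/dev/null
python3 -m jog '[[[-0.3,0,0],0],[[-0.6,0,0],0],[[-0.72,0,0],0],[[-0.72,0,0],0]]' >/dev/null
python3 -m jog '[[[-0.3,0,0],0],[[-0.6,0,0],0],[[-0.72,0,0],0],[[-0.72,0,0],0],[[-0.72,0,0],0]]' | grep -E "tool|ft|op|cl"
python3 - <<'E'
from h import *
st=readout.state(); print(fx(st["tool_pos"])*1e3,delta([*wd(.0075,-.187),.0765]))
c,im=shot("wrist","w7")
m=((im[:,:,0]>120)&(im[:,:,1]<70)&(im[:,:,2]<70)).astype(np.uint8)
n,l,sta,ce=cv2.connectedComponentsWithStats(m)
for i in range(1,n):
    if sta[i,4]>60: print(sta[i],ce[i],np.round(fx(onz(c,ce[i],.0875))*1e3,1))
E
```

```text
clock: 22.87
tool_pos: [0.6306, -0.296, 0.2406]
ft_force: [0.5, 0.5, 0.7]
opening: 0.998
[   7.40655421 -185.84068976] (array([-0.014,  0.003,  1.641]), np.float64(8.242228666091766))
[277 174  17  69 776] [285.52319588 210.15979381] [   7.9 -189.6]
```

```bash

python3 -m jog '[[[-0.02,0,0.3],0],[[-0.02,0,0.6],0],[[-0.02,0,0.9],0],[[-0.02,0,1],0],[[-0.02,0,1],0]]' >/dev/null
python3 -m jog '[[[0,0,0.15],0],[[0,0,0.3],0],[[0,0,0.45],0],[[0,0,0.6],0],[[0,0,0.64],0],[[0,0,0.64],0]]' | grep -E "tool|ft|op|cl"
python3 -m jog '[[[0,0,0],0],[[0,0,0],0],[[0,0,0],0],[[0,0,0],0],[[0,0,0],0],[[0,0,0],0],[[0,0,0],0],[[0,0,0],0],[[0,0,0],0],[[0,0,0],0]]' 0.05 10
python3 -c "
from h import *
print(fx(readout.state()['tool_pos'])*1e3)"
```

```text
clock: 23.83
tool_pos: [0.6301, -0.299, 0.0753]
ft_force: [0.1, -0.5, 0.4]
opening: 1.005
clock: 24.67
tool_pos: [0.6312, -0.2995, 0.0774]
eef_rot: [0.654, 0.756, 0.0, -0.0]
ft_force: [-0.4, 0.7, -0.1]
opening: 0.281
finger_force: 0.0
[   7.55308413 -189.38161403]
```

```bash

python3 -m jog '[[[0,0,0],0],[[0,0,0],0],[[0,0,0],0],[[0,0,0],0]]' | grep -E "tool|ft|op|cl|fin"
python3 -m jog '[[[0.01,0,-0.06],0],[[0.04,0,-0.13],0],[[0.075,0,-0.21],0],[[0.116,0,-0.283],0],[[0.165,0,-0.353],0],[[0.222,0,-0.416],0],[[0.285,0,-0.474],0],[[0.351,0,-0.525],0],[[0.425,0,-0.57],0],[[0.5,0,-0.606],0]]' | grep -E "tool|ft|op|cl|fin"
python3 -m jog '[[[0.04,0,-0.015],0],[[0.079,0,-0.029],0],[[0.12,0,-0.04],0],[[0.162,0,-0.05],0],[[0.203,0,-0.057],0],[[0.203,0,-0.057],0]]' | grep -E "tool|ft|op|cl|fin"
python3 -c "
from h import *
s=readout.state();print(fx(s['tool_pos'])*1e3,s['wrist_torque'])"
```

```text
clock: 25.0
tool_pos: [0.6308, -0.2996, 0.0773]
ft_force: [-3.5, -0.7, 1.9]
opening: 0.18
finger_force: 10.0
clock: 25.83
tool_pos: [0.6235, -0.2497, 0.1385]
ft_force: [-3.8, -4.6, -5.5]
opening: 0.183
finger_force: 10.0
clock: 26.33
tool_pos: [0.6206, -0.2296, 0.1445]
ft_force: [-5.4, -2.1, 0.4]
opening: 0.185
finger_force: 10.0
[   7.1692516  -118.65181948] [-0.58106212  0.93309511 -0.05964967]
```

```bash

python3 -m jog '[[[0.02,0,-0.003],0],[[0.042,0,-0.006],0],[[0.064,0,-0.008],0],[[0.085,0,-0.009],0],[[0.085,0,-0.009],0]]' | grep -E "tool|ft|op|cl|fin"
python3 -m jog '[[[0.015,0,-0.001],0],[[0.03,0,-0.001],0],[[0.042,0,-0.001],0],[[0.042,0,-0.001],0]]' | grep -E "tool|ft|op|cl|fin"
python3 -c "
from h import *
s=readout.state();print(fx(s['tool_pos'])*1e3,s['wrist_torque'])"
```

```text
clock: 26.75
tool_pos: [0.6194, -0.2218, 0.1455]
ft_force: [-6.3, -4.1, -0.1]
opening: 0.187
finger_force: 10.0
clock: 27.08
tool_pos: [0.6189, -0.2179, 0.1457]
ft_force: [-7.4, -5.4, -0.2]
opening: 0.183
finger_force: 10.0
[   7.16648001 -106.81149538] [-1.03702788  1.08554638 -0.02041244]
```

```bash

python3 -m jog '[[[0.01,0,0],0],[[0.02,0,0],0],[[0.02,0,0],0],[[0.02,0,0],0]]' | grep -E "tool|ft|op"
python3 -c "
from h import *
s=readout.state();f=s['ft_force'][:2];print(fx(s['tool_pos'])*1e3,f@XH,f@YH)"
python3 -m jog '[[[0.01,0,0],0],[[0.02,0,0],0],[[0.02,0,0],0],[[0.02,0,0],0]]' | grep -E "tool|ft|op"
python3 -c "
from h import *
s=readout.state();f=s['ft_force'][:2];print(fx(s['tool_pos'])*1e3,f@XH,f@YH)"
```

```text
tool_pos: [0.6186, -0.216, 0.1458]
ft_force: [-6.2, -5.2, 0.5]
opening: 0.181
[   7.23400115 -104.91475654] -6.900635198872048 -4.243376725473909
tool_pos: [0.6183, -0.2141, 0.1458]
ft_force: [-6.7, -5.4, 0.8]
opening: 0.18
[   7.22063859 -102.94350344] -7.364039752208023 -4.3388636690389495
```

```bash

python3 -m jog '[[[0.01,0,0],0],[[0.02,0,0],0],[[0.02,0,0],0],[[0.02,0,0],0]]' | grep -E "tool|ft"
python3 -c "
from h import *
s=readout.state();f=s['ft_force'][:2];print(fx(s['tool_pos'])*1e3,f@XH,f@YH)
c,im=shot('side','s2'); c2,im2=shot('scene','s3')
a=cv2.resize(im[200:330,260:400,::-1],(560,520),interpolation=cv2.INTER_CUBIC); cv2.imwrite('pics/s2b.png',a)"
```

```text
tool_pos: [0.618, -0.2121, 0.1458]
ft_force: [-5.4, -4.9, 1.0]
[   7.21664577 -100.92643865] -6.067113977484769 -4.088010764788298
```

View pics/s2b.png

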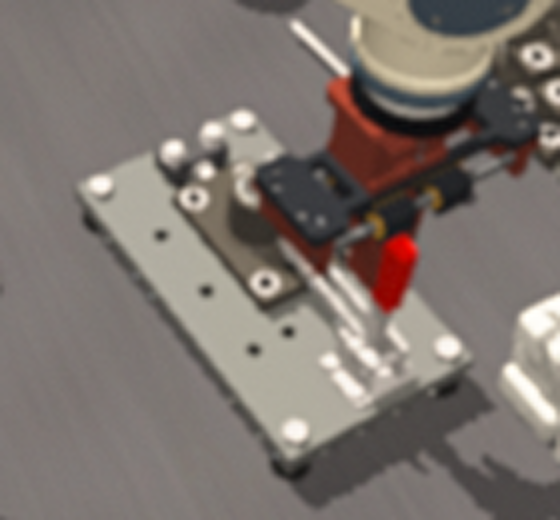

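The side crop shows the handle nearly upright, with the red grip at crop (395,275), and the arm lying over the bearing's near end. I'll measure the handle's tilt from the red grip in both views.

```bash
python3 - <<'E'
from h import *
s,d=cal("scene"),cal("side"); E={}
for n,f in(("scene","s3"),("side","s2")):
    im=cv2.imread(f"pics/{f}.png").astype(int); m=((im[:,:,2]>140)&(im[:,:,1]<60)&(im[:,:,0]<60)).astype(np.uint8)
    k,l,st,ce=cv2.connectedComponentsWithStats(m)
    for i in range(1,k):
        if 20<st[i,4]<600 and 130<ce[i][0]<400:
            y,x=np.nonzero(l==i); q=np.c_[x,y]; print(n,st[i],ce[i], "top",q[y<=y.min()+1].mean(0),"bot",q[y>=y.max()-1].mean(0))
for th in(-.08,0,.1,.2):
  for rr in(.05,.083,.116):
    Y=np.array([*wd(.008,-.106-rr*np.sin(th)),.069+rr*np.cos(th)]); print(th,rr,proj(s,Y).round(1),proj(d,Y).round(1))
E
```

```text
side [355 259   9  19 102] [358.64705882 267.08823529] top [359.9 259.6] bot [356.5        276.33333333]
-0.08 0.05 [181.9 220.6] [354.2 271.5]
-0.08 0.083 [181.1 213.3] [355.1 263.1]
-0.08 0.116 [180.3 205.8] [356.1 254.5]
0 0.05 [180.6 220.6] [355.1 272.5]
0 0.083 [178.8 213.4] [356.7 264.8]
0 0.116 [177.1 205.9] [358.3 256.8]
0.1 0.05 [178.9 220.8] [356.3 273.8]
0.1 0.083 [176.  213.6] [358.7 267.1]
0.1 0.116 [173.1 206.2] [361.2 260. ]
0.2 0.05 [177.3 221. ] [357.4 275.3]
0.2 0.083 [173.3 214. ] [360.6 269.6]
0.2 0.116 [169.2 206.8] [363.9 263.5]
```

The side view puts the handle near θ≈0.1, so my light grip slipped along it. I'll regrip it firmly and finish closing.

```bash

python3 -m jog '[[[0,0,0],0],[[0,0,0],0],[[0,0,0],0]]' 0.4 | grep -E "tool|ft"
python3 -m jog '[[[-0.03,0,0],0],[[-0.06,0,0],0],[[-0.09,0,0],0],[[-0.1,0,0],0],[[-0.1,0,0],0]]'  | grep -E "tool|ft"
python3 -m jog '[[[0,0,0],0],[[0,0,0],0],[[0,0,0],0],[[0,0,0],0],[[0,0,0],0],[[0,0,0],0]]' 0.05 35 | grep -E "tool|ft|op|fin"
python3 -m jog '[[[0.01,0,0],0],[[0.02,0,0],0],[[0.03,0,0],0],[[0.04,0,0],0],[[0.04,0,0],0]]' | grep -E "tool|ft"
python3 -c "
from h import *
s=readout.state();f=s['ft_force'][:2];print(fx(s['tool_pos'])*1e3,f@XH,f@YH)"
```

```text
tool_pos: [0.6196, -0.2111, 0.1458]
ft_force: [0.2, -0.5, -0.1]
tool_pos: [0.62, -0.2218, 0.1447]
ft_force: [-0.6, -0.2, 0.0]
tool_pos: [0.6194, -0.2213, 0.1446]
ft_force: [-3.3, 0.0, 2.6]
opening: 0.179
finger_force: 35.0
tool_pos: [0.6192, -0.2198, 0.1447]
ft_force: [-2.6, -9.5, -1.8]
[   7.19672154 -108.74209941] -3.969739822130135 -9.03287502312666
```

```bash

python3 -m jog '[[[0.01,0,0],0],[[0.02,0,0],0],[[0.03,0,0],0],[[0.03,0,0],0]]' | grep -E "tool|ft"
python3 -c "
from h import *
s=readout.state();f=s['ft_force'][:2];print(fx(s['tool_pos'])*1e3,f@XH,f@YH)
im=optics.capture('side'); cv2.imwrite('pics/s4.png',im[:,:,::-1]); im=im.astype(int)
y,x=np.nonzero((im[:,:,0]>140)&(im[:,:,1]<60)&(im[:,:,2]<60)); k=(x>340)&(x<375)&(y>245)&(y<290); print(x[k].mean(),y[k].mean(),y[k].min(),y[k].max())"
```

```text
tool_pos: [0.6187, -0.2169, 0.1447]
ft_force: [-3.5, -10.7, -0.8]
[   7.16227615 -105.85954125] -5.038657323955228 -10.028007174980344
358.7361111111111 267.7916666666667 260 276
```

```bash

python3 -m jog '[[[0,0,0],0],[[0,0,0],0],[[0,0,0],0],[[0,0,0],0],[[0,0,0],0],[[0,0,0],0],[[0,0,0],0],[[0,0,0],0]]' 1 | grep -E "tool|ft|op"
python3 -m jog '[[[0,0,-0.2],0],[[0,0,-0.5],0],[[0,0,-0.8],0],[[0,0,-1],0],[[0,0,-1],0],[[0,0,-1],0]]' | grep -E "tool|ft|op|cl"
python3 -c "
from h import *
c,im=shot('wrist','w8'); s,i2=shot('side','s5')
w=whites(im,(200,0,370,300),150,60)
for k in w: print(np.round(k,1),np.round(fx(onz(c,k[:2],.051))*1e3,2))
i=i2.astype(int); y,x=np.nonzero((i[:,:,0]>140)&(i[:,:,1]<60)&(i[:,:,2]<60)); k=(x>340)&(x<375)&(y>235)&(y<300); print(x[k].mean(),y[k].mean(),y[k].min(),y[k].max())
a=cv2.resize(i2[195:325,270:400,::-1],(400,400),interpolation=cv2.INTER_CUBIC); b=cv2.resize(im[0:300,135:435,::-1],(400,400),interpolation=cv2.INTER_CUBIC)
cv2.imwrite('pics/fin.png',np.hstack([a,b]))"
```

```text
tool_pos: [0.6189, -0.2143, 0.1447]
ft_force: [0.3, 0.2, -0.1]
opening: 0.748
clock: 31.32
tool_pos: [0.6195, -0.2146, 0.246]
ft_force: [0.6, -0.2, -0.6]
opening: 0.999
[365.8 288.5   6.3  15.4] [ 107.45 -215.98]
[351.7 289.2   5.5  26. ] [  89.7  -216.28]
[359.2 248.6  12.6  41.6] [  94.84 -163.63]
[334.6 215.   12.7  14.2] [  64.1  -123.27]
[219.7 215.2  12.9  13.6] [ -64.46 -123.35]
[298.5 168.9  18.8  98.1] [ 23.33 -72.08]
[307.  120.5  16.2  16.8] [ 32.18 -19.97]
[261.5 120.2  17.1  17.5] [-16.04 -19.57]
[276.3 164.6  22.4 114.8] [ -0.49 -67.43]
[283.7  69.8  32.5  34.4] [ 7.54 35.24]
[306.2  37.8  16.   17.1] [31.61 72.04]
[261.5  38.   16.   17.3] [-16.17  71.96]
[300.    3.    7.5  19. ] [ 25.3 114.3]
[234.2  40.7  63.5 100.6] [-45.58  70.06]
357.19424460431657 266.48201438848923 257 276
```

View pics/fin.png

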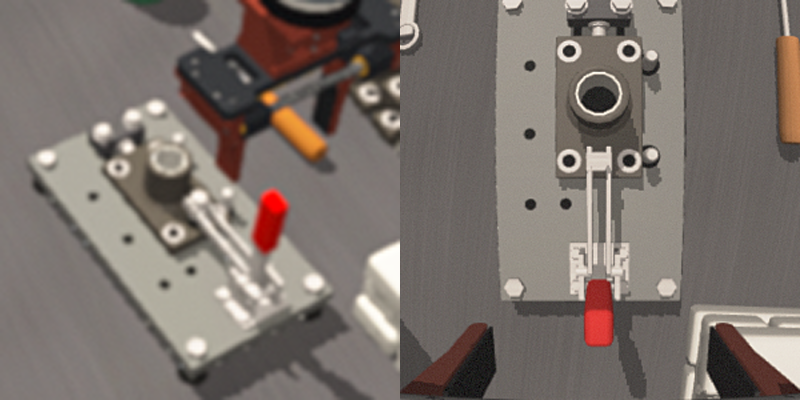

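The bearing sits against the stop and both dowels, with bolt rings symmetric about x=7.9 and y=26.1. The arm lies on the near flange between its bolts and the handle looks upright. One numeric check of the clamp angle remains.

```bash
python3 - <<'E'
from h import *
c=cal("wrist"); d=cal("side")
im=cv2.imread("pics/w8.png").astype(int); y,x=np.nonzero((im[:,:,2]>110)&(im[:,:,1]<75)&(im[:,:,0]<75)); k=(x>265)&(x<305)&(y>190)&(y<280); print("red rows",y[k].min(),y[k].max(),x[k].mean())
i2=cv2.imread("pics/s5.png").astype(int); m=(i2[:,:,2]>140)&(i2[:,:,1]<60)&(i2[:,:,0]<60); m[:, :340]=0; m[:,375:]=0; m[:235]=0; m[300:]=0
Y,X=np.nonzero(m)
for r_ in(0,): 
    g=tri((d,(X.mean(),Y.mean())),(c,(283.5,(y[k].min()+y[k].max())/2)))
    print("grip approx",fx(g[0])*1e3,g[0][2]*1e3,g[1])
for th in(-.05,0,.05,.1,.15):
    o=[]
    for rr,w in((.05,.011),(.05,-.011),(.083,0),(.116,.011),(.116,-.011)):
        yy=-.106-rr*np.sin(th)-w*np.cos(th); zz=.069+rr*np.cos(th)-w*np.sin(th); o.append(round(proj(c,np.array([*wd(.008,yy),zz]))[1],1))
    print(th,o)
E
```

```text
red rows 210 259 283.4855721393035
grip approx [   5.58041869 -111.64213774] 152.8398390717651 0.00039014140102968336
-0.05 [np.float64(226.0), np.float64(201.5), np.float64(221.9), np.float64(247.7), np.float64(216.5)]
0 [np.float64(228.6), np.float64(204.5), np.float64(227.0), np.float64(255.3), np.float64(225.0)]
0.05 [np.float64(231.0), np.float64(207.4), np.float64(232.0), np.float64(262.5), np.float64(233.4)]
0.1 [np.float64(233.4), np.float64(210.3), np.float64(236.9), np.float64(269.4), np.float64(241.5)]
0.15 [np.float64(235.7), np.float64(213.2), np.float64(241.6), np.float64(275.8), np.float64(249.4)]
```

θ≈0.03 by sight. I'll check that it holds firmly by pushing the handle from behind with closed fingers, which cannot slip.

```bash

python3 -m jog '[[[-0.2,0,0],0],[[-0.4,0,0],0],[[-0.4,0,0],0],[[-0.4,0,0],0],[[-0.4,0,0],0],[[-0.4,0,0],0],[[-0.4,0,0],0],[[-0.4,0,0],0]]' 0 >/dev/null
python3 -m jog '[[[0,0,0.2],0],[[0,0,0.5],0],[[0,0,0.8],0],[[0,0,1],0],[[0,0,1],0],[[0,0,1],0]]' | grep -E "tool|ft|op|cl"
python3 -m jog '[[[0.02,0,0],0],[[0.04,0,0],0],[[0.06,0,0],0],[[0.08,0,0],0],[[0.09,0,0],0],[[0.1,0,0],0],[[0.1,0,0],0]]' | grep -E "tool|ft"
python3 -m jog '[[[0.01,0,0],0],[[0.02,0,0],0],[[0.03,0,0],0],[[0.03,0,0],0]]' | grep -E "tool|ft"
python3 -c "
from h import *
print(fx(readout.state()['tool_pos'])*1e3)"
```

```text
clock: 32.58
tool_pos: [0.6241, -0.2535, 0.144]
ft_force: [0.0, 0.3, 0.6]
opening: 0.011
tool_pos: [0.6237, -0.2443, 0.1454]
ft_force: [0.7, -2.3, 2.1]
tool_pos: [0.6231, -0.2424, 0.1449]
ft_force: [1.1, -7.4, 1.6]
[   7.85771967 -131.64567967]
```

```bash

python3 -m jog '[[[0.005,0,0],0],[[0.01,0,0],0],[[0.01,0,0],0]]' | grep -E "tool|ft"
python3 -m jog '[[[0.005,0,0],0],[[0.01,0,0],0],[[0.01,0,0],0]]' | grep -E "tool|ft"
python3 -m jog '[[[0.005,0,0],0],[[0.01,0,0],0],[[0.01,0,0],0]]' | grep -E "tool|ft"
```

```text
tool_pos: [0.6231, -0.2423, 0.145]
ft_force: [1.3, -10.8, 0.2]
tool_pos: [0.6231, -0.2423, 0.1451]
ft_force: [2.1, -14.6, -0.5]
tool_pos: [0.6232, -0.2422, 0.1451]
ft_force: [2.4, -18.3, -1.5]
```

The handle is firm at 18 N with no movement, so it is clamped. I'll back off and hand in.

```bash

python3 -m jog '[[[-0.05,0,0],0],[[-0.1,0,0],0],[[-0.2,0,0],0],[[-0.3,0,0],0],[[-0.3,0,0],0]]' | grep -E "tool|ft"
python3 -m jog '[[[0,0,-0.3],0],[[0,0,-0.7],0],[[0,0,-1],0],[[0,0,-1],0],[[0,0,-1],0],[[0,0,-1],0]]' | grep -E "cl|tool|ft"
python3 -c "
from h import *
c,im=shot('wrist','w9')
for k in whites(im,(200,0,370,200),150,60): print(np.round(fx(onz(c,k[:2],.051))*1e3,2))
from plant import job_done
print(job_done())"
```

```text
tool_pos: [0.6269, -0.2695, 0.1445]
ft_force: [-0.6, 0.0, 0.1]
clock: 35.17
tool_pos: [0.6261, -0.2675, 0.244]
ft_force: [-0.1, 0.2, -0.7]
[  93.98 -151.95]
[ -64.54 -124.99]
[  64.27 -124.76]
[  26.19 -107.11]
[-16.5 -52.3]
[ 32.08 -20.05]
[-16.23 -19.73]
[  2.81 -68.83]
[ 7.57 42.88]
[-51.38  -0.73]
the job is handed in; nothing more can be done
None
```

The bearing was pressed against the stop (about 11 N) and the dowels (about 12 N), is clamped (the handle held firm under an 18 N push), and the job was handed in at about 35 s with the arm clear; the judge returned no verdict, and contact with dowel B was judged only from the overhead picture and the bearing's angle.

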